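# Set out the draw sequence on the sample rail

### The job

Set out the press shop's draw sequence: stand the four sample cups upright on the sample rail, one centred on each round black pad, lined up in order of height. The shortest (widest) cup goes on the pad next to the upright stop plate, and each next cup is taller, so that the tallest (narrowest) stands at the far end from the stop. Use only the four sample cups standing near the front edge of the worktop, not the stock cups at the back left.

Things in the scene. Friction and masses are not known exactly. Their poses are not given: they have to be found in the camera images.
- cup_shallow: the shortest and widest of the four plain steel sample cups: round, open at the top, straight wall 2 mm thick, outside diameter 58 mm, height 25 mm, closed bottom 3 mm thick, 0.05 kg; it starts upright on the worktop. Origin: centre of its underside; z up along its axis
- cup_low: the second shortest of the four plain steel sample cups: round, open at the top, straight wall 2 mm thick, outside diameter 50 mm, height 33 mm, closed bottom 3 mm thick, 0.05 kg; it starts upright on the worktop. Origin: centre of its underside; z up along its axis
- cup_high: the second tallest of the four plain steel sample cups: round, open at the top, straight wall 2 mm thick, outside diameter 42 mm, height 43 mm, closed bottom 3 mm thick, 0.05 kg; it starts upright on the worktop. Origin: centre of its underside; z up along its axis
- cup_deep: the tallest and narrowest of the four plain steel sample cups: round, open at the top, straight wall 2 mm thick, outside diameter 34 mm, height 57 mm, closed bottom 3 mm thick, 0.05 kg; it starts upright on the worktop. Origin: centre of its underside; z up along its axis
- pad_a: fixed flat black round rubber pad, 62 mm diameter, 4 mm thick, on the sample rail (an aluminium bar 380 x 72 x 10 mm lying on the worktop, four pads in a straight row 74 mm apart in the order pad_a, pad_b, pad_c, pad_d; which end has the stop varies); an end pad, next to pad_b. Origin: centre of its underside, on top of the bar; its top, 4 mm higher, is 14 mm above the worktop; y runs along the row, from pad_a to pad_d; z up
- pad_b: fixed flat black round rubber pad, 62 mm diameter, 4 mm thick, on the sample rail (an aluminium bar 380 x 72 x 10 mm lying on the worktop, four pads in a straight row 74 mm apart in the order pad_a, pad_b, pad_c, pad_d; which end has the stop varies); next to pad_a and pad_c. Origin: centre of its underside, on top of the bar; its top, 4 mm higher, is 14 mm above the worktop; y runs along the row, from pad_a to pad_d; z up
- pad_c: fixed flat black round rubber pad, 62 mm diameter, 4 mm thick, on the sample rail (an aluminium bar 380 x 72 x 10 mm lying on the worktop, four pads in a straight row 74 mm apart in the order pad_a, pad_b, pad_c, pad_d; which end has the stop varies); next to pad_b and pad_d. Origin: centre of its underside, on top of the bar; its top, 4 mm higher, is 14 mm above the worktop; y runs along the row, from pad_a to pad_d; z up
- pad_d: fixed flat black round rubber pad, 62 mm diameter, 4 mm thick, on the sample rail (an aluminium bar 380 x 72 x 10 mm lying on the worktop, four pads in a straight row 74 mm apart in the order pad_a, pad_b, pad_c, pad_d; which end has the stop varies); an end pad, next to pad_c. Origin: centre of its underside, on top of the bar; its top, 4 mm higher, is 14 mm above the worktop; y runs along the row, from pad_a to pad_d; z up
- stop: fixed dark steel upright stop plate standing across one end of the rail, 60 mm wide, 12 mm thick, 30 mm high above the bar (on a foot 5 mm high, 66 x 18 mm), 64 mm beyond the centre of the nearest pad (pad_a or pad_d); at the other end of the rail is only a flat strip 3 mm high. Origin: centre of its underside on top of the bar; x across the bar, z up
- bar_end (a point): obstacle, never moves: centre of the near end of the round steel bar (68 mm diameter) held level in the rotary chuck behind the work; from here the bar runs away from the robot along +x, its underside 134 mm and its top 202 mm above the worktop. Keep the gripper clear of it when carrying
Mind the look-alikes: they are no part of the job. Leave any blue or orange look-alike of the cup_high alone.

How it is judged:
By the outcome, as a careful person would: the job done as asked, in the order asked, and still so for the second after the job is handed in, with the robot touching nothing.
It also fails if it takes over 102 s, if anything falls off the work surface, if the arm or the gripper's body presses on something with over 40 N, if the wrist force passes 120 N, or if a joint passes its speed limit or range.

### The arm

A 7-joint arm with a two-finger parallel gripper is mounted at the origin on a cart in front of the work surface, level with it; the furniture and walls round the work are solid. World frame = base frame: x ahead of the robot, y to its left, z up, the work surface at z = 0. Lengths are in m, angles in rad, forces in N, time in s.
With the tool pointing down it reaches from about 0.4 to 0.875 m from the base axis. Payload 19.3 kg.
Tool frame: the origin (TCP) lies on the centre line of the jaws, within the pads' length; the fingertips stand 8 mm ahead of it and the grasp point (between the pads) lies 11 mm behind it; z points along the fingers, y is the line along which they close (so a half turn about z gives the same grasp; the last joint's range is limited). The gripper opens to 85 mm and grips with 20 to 120 N. Pads are 22 mm wide; open, the fingers measure 114 mm over their backs; the gripper's body (76 mm by 85 mm) begins 54 mm behind the grasp point. The pads swing forward as they close: fully open they stand 13 mm farther back than shut.
Start: joints at [-1.336, 0.521, -0.036, 1.599, 0.021, 1.021, -0.113], TCP at [0.188, 0.596, 0.239] pointing down, gripper open.
Joint ranges: [-2.91, 2.91], [-0.3, 2.13], [-1.5, 1.42], [0.17, 2.43], [-1.26, 4.41], [0.16, 1.93], [-2.52, 2.52]. Speed limits (rad/s): [1.89, 1.89, 2.39, 2.39, 3.01, 3.01, 3.01].

### API

Orientations are given as [roll, pitch, yaw] about the fixed x, y, z axes, in that order (R = Rz(yaw) Ry(pitch) Rx(roll)).
In Python, from workcell import status, grab_frame, camera_params, bot, search_frame, silhouettes gives the robot as it stands.
- The arm moves only by the shell command python3 -m creep 'ROWS' [FORCE]. ROWS is JSON, a list of rows, each a list of 5 numbers: the shift along the tool's x, y, z in units of 60 mm (1.0 is 60 mm), then the turn about the tool's z in units of 8 degrees (1.0 is 8 degrees), then the opening, from 0 (shut) to 1 (fully open). In form: [[x, y, z, twist, hand], ...]. A call has 1 to 5 rows; each row is the pose to reach, as a shift and turn from the pose commanded when the call began, along the tool's axes at that moment; what a row does not reach only later rows make up. A row lasts 1/8 s, in which the tool goes at most 62.5 mm and 10.7 degrees, less where a joint would pass 70% of its speed; a pose out of reach is approached as far as the arm can. A call with a gripper value outside its range is refused whole. The fingers move at their own pace and stop on an object; FORCE is the grip in N (left out, the last holds). Time passes only in rows, so rows that repeat a pose let the fingers close. It gives the time, the measured TCP pose, the force, the opening and the grip force at its end, in the units of the state.
- status.observe(): the state, without advancing time (a new reading comes with each control period).
- grab_frame(name): name is "side" or "top" or "wrist"; returns the picture (400x640x3 uint8, blue, green, red); there is no depth.
- camera_params(name): a dict with "K" (3x3 intrinsics, pixels), "rvec" (rotation vector, rad) and "tvec" (3), from world to camera coordinates, as OpenCV has them; the wrist camera has in their place "tool_from_camera" (4x4, takes a point from camera to tool coordinates, whose origin is the TCP and whose axes are the flange's). Camera axes: x right, y down, z forward; pixel columns grow to the right and rows downward; lengths in m; the calibration is good to about 2 mm. A picture is of the moment at which its call begins: read the wrist's pose just before it. camera_params takes no time and is no camera call.
- bot.job_done(): hands the job in; it is judged then, once.
Trained networks look in the newest picture that a camera, given by its name, has taken for a name from the list of things; names that differ only in an ending like _2 or _b are one class to them, and where a whole thing is asked for, a point or a joint stands for the part that bears it (a point fixed in the world has none). Each returns a list of dicts, best first, with "p" (0 to 1); they miss things now and then, are a little off and sometimes report something else, mostly with a low value. They report only what shows in the picture. A call takes as long as a camera call. They do not tell look-alikes from the thing itself.
- search_frame(camera, name): "extent" ([left, top, right, bottom] as shares, 0 to 1, of the picture: columns of its width, rows of its height, round what is visible of it).
- silhouettes(camera, name): "mask" (400x640 bool, what is visible of it) and "extent" ([left, top, right, bottom] as shares, 0 to 1, of the picture: columns of its width, rows of its height, round what is visible of it).
The state is a dict: "clock": time; "qpos": joint angles; "qd": joint speeds; "joint_efforts": joint torques, N m; "position": TCP position; "tool_rot": TCP orientation; "force": force on the tool from outside, world axes, zero at the start; "moment": the same for the moment, N m; "grip_width": finger opening in m; "finger_force": force on a finger pad.
Only numpy, scipy, OpenCV 4.12 (cv2) and the standard library are available. Lean on these libraries where they do the work, as an engineer would, in place of code of your own. Each camera call takes 0.05 s, during which the arm holds its last target. There are 200 camera calls.

## Working session

There is one attempt and no reset: what is moved stays moved. The work goes in short steps, Python scripts to look and compute and a shell command to move; the robot and the scene stay as the last step left them, time stands still between calls to the robot, and variables do not carry over. Pictures are saved under pics/ and viewed, at most 14 in all, crops included, and the job is handed in when it is done.

```bash
mkdir -p pics; ls
python3 - <<'E'
from workcell import *
import cv2
s=status.observe(); print({k:s[k] for k in('clock','position','tool_rot','grip_width')})
for c in('side','top'):
    cv2.imwrite(f'pics/{c}0.png',grab_frame(c)); print(c,camera_params(c))
print(camera_params('wrist'))
for n in ('cup_shallow','cup_low','cup_high','cup_deep','pad_a','stop'):
  for c in('side','top'):
    print(n,c,[(round(d['p'],2),[round(d['extent'][0]*640),round(d['extent'][1]*400),round(d['extent'][2]*640),round(d['extent'][3]*400)]) for d in search_frame(c,n)])
E
```

```text
pics
{'clock': 0.0, 'position': array([0.18749421, 0.59584938, 0.23871707]), 'tool_rot': array([-3.14041046e+00,  9.42234018e-05,  2.83677101e+00]), 'grip_width': 0.08546532642652815}
side {'K': array([[385.59308749,   0.        , 312.84380286],
       [  0.        , 385.59308749, 200.58476317],
       [  0.        ,   0.        ,   1.        ]]), 'rvec': array([ 2.17789193, -0.48495427,  0.26449513]), 'tvec': array([-0.53770315,  0.17174392,  1.0318409 ])}
top {'K': array([[375.78596142,   0.        , 316.64386476],
       [  0.        , 375.78596142, 206.81345829],
       [  0.        ,   0.        ,   1.        ]]), 'rvec': array([ 2.1569868 , -2.03929797,  0.22611929]), 'tvec': array([-0.1619251 ,  0.53630716,  0.85680408])}
{'K': array([[303.88849615,   0.        , 319.84779322],
       [  0.        , 303.88849615, 199.03273797],
       [  0.        ,   0.        ,   1.        ]]), 'tool_from_camera': array([[-4.13780297e-05, -9.51817689e-01, -3.06664449e-01,
         7.93235965e-02],
       [ 9.99999532e-01,  2.56986106e-04, -9.32556522e-04,
         2.65699121e-04],
       [ 9
[... 460 characters left out ...]
173, 317, 187]), (0.5, [281, 202, 296, 221]), (0.49, [254, 207, 270, 225])]
cup_high top [(0.66, [255, 214, 273, 234]), (0.66, [193, 237, 215, 262]), (0.64, [220, 162, 237, 180]), (0.6, [213, 205, 235, 218]), (0.55, [243, 244, 263, 262])]
cup_deep side [(0.85, [289, 260, 302, 280])]
cup_deep top [(0.69, [352, 250, 370, 268]), (0.45, [367, 188, 393, 208])]
pad_a side [(0.7, [337, 240, 359, 258]), (0.61, [346, 256, 369, 278]), (0.55, [362, 279, 388, 296]), (0.52, [323, 225, 342, 241])]
pad_a top [(0.85, [370, 189, 392, 208]), (0.84, [338, 185, 363, 209]), (0.81, [312, 185, 336, 210]), (0.72, [393, 189, 418, 209])]
stop side [(0.76, [377, 295, 401, 311])]
stop top [(0.65, [428, 184, 436, 212])]
```

Run:
```python
import cv2
t=cv2.imread('pics/top0.png')[130:290,150:470]; s=cv2.imread('pics/side0.png')[150:330,210:430]
cv2.imwrite('pics/topc.png',cv2.resize(t,None,fx=2.5,fy=2.5,interpolation=3)); cv2.imwrite('pics/sidec.png',cv2.resize(s,None,fx=3.3,fy=3.3,interpolation=3))
```

```text
(no output)
```

View pics/topc.png

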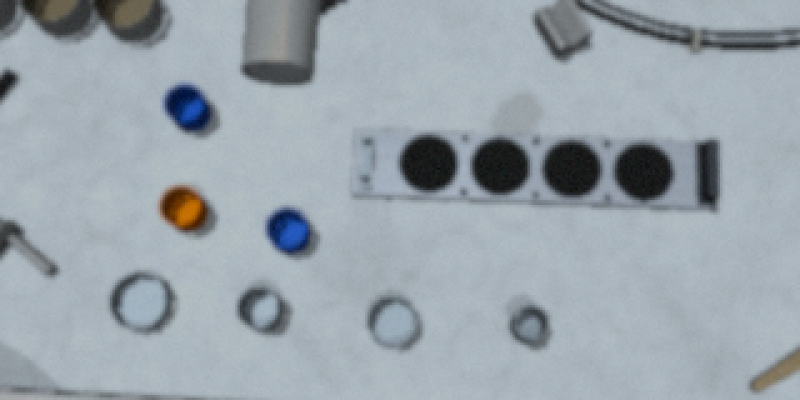

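View pics/sidec.png

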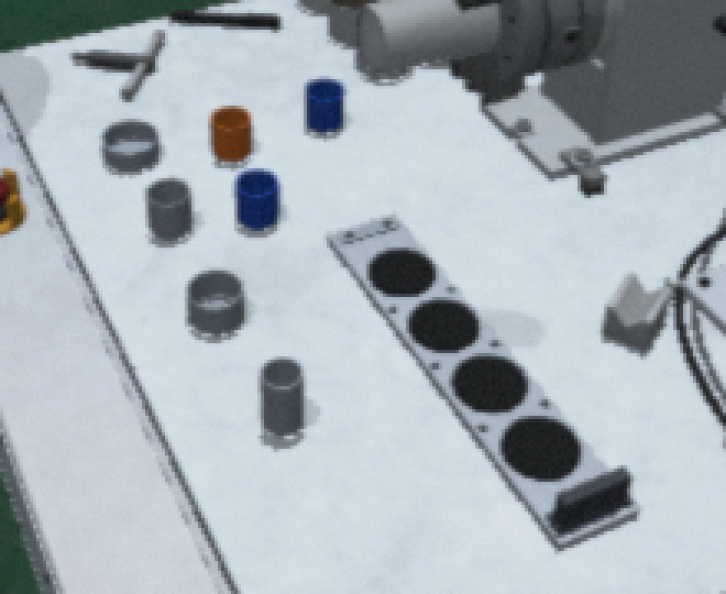

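View pics/side0.png

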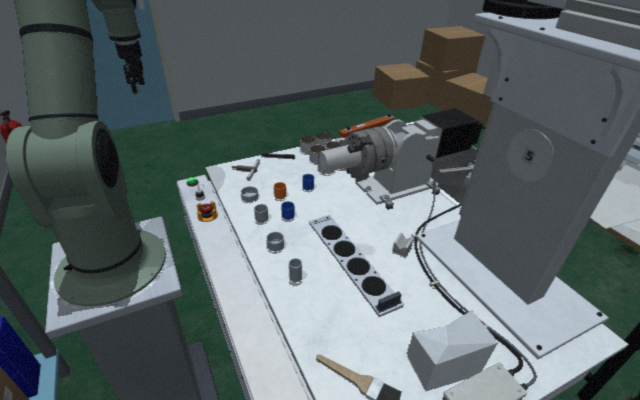

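The four plain steel cups are at these top-picture pixels: wide shallow (207,250), high (255,254), low (308,259) and deep (362,260). The blue ones at (225,172) and (266,222) and the orange one at (224,213) are look-alikes, so I leave them. The stop is at the right end (432,198), which makes the nearest pad the one at (406,199).

```bash
cat > h.py <<'E'
from workcell import *
import cv2, numpy as np
from scipy.optimize import least_squares
from scipy.spatial.transform import Rotation as Ro
D=dict(cup_shallow=(.058,.025),cup_low=(.050,.033),cup_high=(.042,.043),cup_deep=(.034,.057),pad=(.062,.004))
def cam(c):
    p=camera_params(c)
    if c!='wrist': return p['K'],p['rvec'],p['tvec']
    s=status.observe(); T=np.eye(4); T[:3,:3]=Ro.from_euler('xyz',s['tool_rot']).as_matrix(); T[:3,3]=s['position']
    W=np.linalg.inv(T@p['tool_from_camera']); return p['K'],cv2.Rodrigues(W[:3,:3])[0],W[:3,3]
def pts(d,h,xy,z0):
    a=np.linspace(0,2*np.pi,48); c=np.c_[xy[0]+d/2*np.cos(a),xy[1]+d/2*np.sin(a)]
    return np.vstack([np.c_[c,0*a+z0],np.c_[c,0*a+z0+h]])
def box(P,C):
    u=cv2.projectPoints(P,C[1],C[2],C[0],None)[0][:,0]; return np.r_[u.min(0),u.max(0)]
def fit(name,obs,z0=0,x0=(.55,0)):
    "obs: list of (cam tuple, box px)"
    d,h=D[name]
    f=lambda v:np.concatenate([box(pts(d,h,v,z0),C)-np.array(b) for C,b in obs])
    r=least_squares(f,x0,loss='soft_l1'); return r.x,np.abs(r.fun).max()
E
python3 - <<'E'
from h import *
T=cam('top');S=cam('side')
for n,t,s in [('cup_shallow',[190,238,218,262],[238,186,256,200]),('cup_high',[243,244,263,262],[254,207,270,225]),('cup_low',[296,246,316,271],[266,233,284,251]),('cup_deep',[352,250,370,268],[289,260,302,280])]:
    print(n,*[np.round(fit(n,o)[0],4) for o in ([(T,t)],[(S,s)],[(T,t),(S,s)])])
for i,(t,s) in enumerate([([312,185,336,210],[323,225,342,241]),([338,185,363,209],[337,240,359,258]),([370,189,392,208],[346,256,369,278]),([393,189,418,209],[362,279,388,296])]):
    print(i,*[np.round(fit('pad',o,.01)[0],4) for o in ([(T,t)],[(S,s)],[(T,t),(S,s)])])
print('blue',fit('cup_high',[(T,[255,214,273,234])])[0], fit('cup_high',[(T,[213,205,235,218])])[0])
E
```

```text
cup_shallow [0.4286 0.1444] [0.4252 0.1494] [0.4273 0.1456]
cup_high [0.427  0.0192] [0.4265 0.0037] [0.4278 0.0173]
cup_low [ 0.4215 -0.1124] [ 0.423  -0.1141] [ 0.4231 -0.1126]
cup_deep [ 0.4265 -0.2464] [ 0.4294 -0.2447] [ 0.4278 -0.2467]
0 [ 0.5813 -0.1484] [ 0.591  -0.1439] [ 0.5845 -0.1478]
1 [ 0.5865 -0.2168] [ 0.5991 -0.2211] [ 0.5904 -0.2181]
2 [ 0.5876 -0.2955] [ 0.5878 -0.2916] [ 0.5865 -0.2942]
3 [ 0.5893 -0.3586] [ 0.5929 -0.3686] [ 0.5935 -0.3628]
blue [ 0.50120186 -0.0016406 ] [0.52613384 0.10251376]
```

```bash
cat >> h.py <<'E'
def go(x,y,z,yaw=np.pi/2):
    s=status.observe(); R=Ro.from_euler('xyz',s['tool_rot']).as_matrix()
    d=R.T@(np.array([x,y,z])-s['position'])/.06
    tw=-np.degrees((yaw-s['tool_rot'][2]+np.pi)%(2*np.pi)-np.pi)/8
    print('go',np.round([*d,tw],3),'t',round(s['clock'],2))
def dark_row():
    g=grab_frame('top').max(2); m=(g<60).astype('uint8'); m[:180]=0;m[216:]=0;m[:,:305]=0;m[:,425:]=0
    n,l,st,ce=cv2.connectedComponentsWithStats(m)
    return [(ce[i],st[i]) for i in range(1,n) if st[i][4]>150]
E
python3 - <<'E'
from h import *
go(.43,.145,.20)
r=dark_row(); C=cam('top'); R=cv2.Rodrigues(C[1])[0]
for c,st in sorted(r,key=lambda a:a[0][0]):
    ray=R.T@np.linalg.inv(C[0])@np.r_[c,1]; o=-R.T@C[2]; k=(.014-o[2])/ray[2]; print(st,np.round(c,2),np.round(o+k*ray,4))
E
```

```text
go [-6.111 -5.961  0.655  9.067] t 0.7
[311 185  21  21 345] [321.01 195.05] [ 0.5868 -0.1404  0.014 ]
[340 186  21  21 344] [349.82 196.14] [ 0.588  -0.2148  0.014 ]
[368 187  22  21 352] [378.29 197.3 ] [ 0.589  -0.2882  0.014 ]
[397 188  21  22 349] [407.04 198.36] [ 0.5903 -0.3622  0.014 ]
```

```bash
python3 -m creep '[[-0.9,-0.5,0,1,1],[-1.5,-1.2,0,2,1],[-2.2,-1.9,0,3.3,1],[-2.9,-2.6,0,4.6,1],[-3.4,-3.2,0,5.9,1]]'
python3 - <<'E'
from h import *
go(.43,.145,.20)
E
```

```text
clock: 1.38
position: [0.3256, 0.3497, 0.2396]
tool_rot: [3.141, -0.0, 2.006]
force: [1.0, 1.3, -0.6]
grip_width: 0.0851
finger_force: 0.0
go [-3.827  0.141  0.659  3.114] t 1.38
```

```bash
python3 -m creep '[[-0.95,0.05,0.2,0.9,1],[-1.9,0.1,0.4,1.8,1],[-2.8,0.14,0.6,2.6,1],[-3.5,0.14,0.66,3.1,1],[-3.83,0.14,0.66,3.11,1]]'
python3 - <<'E'
from h import *
f=grab_frame('wrist'); cv2.imwrite('pics/w1.png',f)
C=cam('wrist')
for d in silhouettes('wrist','cup_shallow'):
    b=np.array(d['extent'])*[640,400,640,400]; print(d['p'],b.round(), fit('cup_shallow',[(C,b)]) if d['p']>.3 else '')
go(.43,.145,.10)
E
```

```text
clock: 2.0
position: [0.4311, 0.1455, 0.1996]
tool_rot: [-3.142, 0.001, 1.575]
force: [0.6, 1.6, -0.5]
grip_width: 0.0854
finger_force: 0.0
0.85 [291. 160. 345. 212.] (array([0.42924402, 0.1339452 ]), np.float64(3.2508781472143653))
go [-0.014 -0.021  1.664  0.034] t 2.1
```

View pics/w1.png

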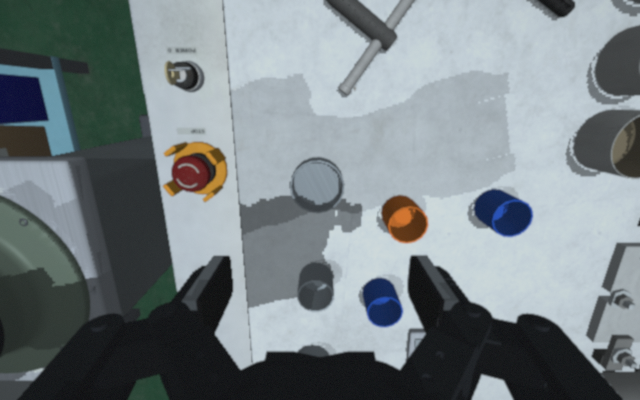

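Run:
```python
from h import *
C=cam('wrist');T=cam('top')
for v in [(.4273,.1456),(.4292,.134)]: print(box(pts(.058,.025,v,0),C).round(1),box(pts(.058,.025,v,0),T).round(1))
d=silhouettes('top','cup_shallow')[0]; print(np.array(d['extent'])*[640,400,640,400])
for n,v in [('cup_high',(.427,.018)),('cup_low',(.4231,-.1126)),('cup_deep',(.4278,-.2467))]:
    print(n,box(pts(*D[n],v,0),T).round(1))
grab_frame('wrist')
for n in ('cup_shallow','cup_high'):
  for d in silhouettes('wrist',n):
    b=np.array(d['extent'])*[640,400,640,400]; print(n,d['p'],b.round())
f=cv2.imread('pics/topc.png')
```

```text
[289.  149.  344.4 206.5] [190.4 238.4 216.5 262.6]
[291.1 159.5 345.8 216.6] [195.1 237.9 221.1 262.1]
[191.808 238.32  217.6   261.68 ]
cup_high [243.6 243.7 263.4 262.4]
cup_low [295.8 247.1 316.4 268.5]
cup_deep [352.9 250.4 369.4 266.4]
cup_shallow 0.89 [291. 162. 348. 212.]
cup_high 0.98 [382. 198. 427. 245.]
cup_high 0.95 [359. 282. 405. 330.]
cup_high 0.85 [297. 265. 338. 316.]
cup_high 0.84 [474. 191. 533. 239.]
```

The wrist picture shows the shallow cup at about (317,185), with the orange (404,218) and blue (382,302), (503,212) look-alikes beside it and cup_high at (316,288). I'll go lower and measure again from close by.

```bash
python3 -m creep '[[-0.02,-0.02,0.8,0,1],[-0.08,-0.04,1.6,0.03,1],[-0.08,-0.04,2.1,0.03,1],[-0.08,-0.04,2.1,0.03,1]]'
python3 - <<'E'
from h import *
f=grab_frame('wrist'); C=cam('wrist')
for d in silhouettes('wrist','cup_shallow')[:2]:
    b=np.array(d['extent'])*[640,400,640,400]; print(d['p'],b.round(), fit('cup_shallow',[(C,b)]))
v=(.4275,.142)
P=pts(.058,.025,v,0); u=cv2.projectPoints(P,C[1],C[2],C[0],None)[0].round().astype('int32')
cv2.polylines(f,[u[48:]],True,(0,0,255),1);cv2.polylines(f,[u[:48]],True,(0,255,0),1)
cv2.imwrite('pics/w2.png',f); go(*v,.03)
E
```

```text
clock: 2.8
position: [0.4269, 0.1431, 0.0725]
tool_rot: [-3.138, 0.001, 1.576]
force: [-0.0, -0.4, 0.5]
grip_width: 0.0855
finger_force: 0.0
0.93 [278. 189. 366. 274.] (array([0.42832722, 0.13556376]), np.float64(3.5354793438098113))
go [-0.023 -0.013  0.741  0.031] t 2.9
```

View pics/w2.png

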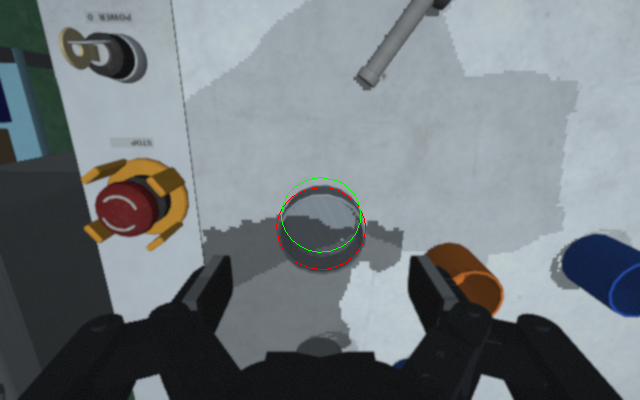

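The drawn rim (red) at (0.4275, 0.142) fits the real rim, columns 278–366 and rows 188–271, to about 1 mm. I'll grasp at (0.428, 0.141).

```bash
python3 -m creep '[[-0.04,0.01,0.5,0.03,1],[-0.04,0.01,1.0,0.03,1],[-0.04,0.01,1.08,0.03,0.8],[-0.04,0.01,1.08,0.03,0.4],[-0.04,0.01,1.08,0.03,0.2]]' 30; python3 -m creep '[[0,0,0,0,0.1],[0,0,0,0,0.1],[0,0,0,0,0.1]]' 30
```

```text
clock: 3.52
position: [0.4294, 0.1409, 0.0102]
tool_rot: [3.14, -0.001, 1.571]
force: [-0.1, -0.2, 0.0]
grip_width: 0.057
finger_force: 32.0
clock: 3.9
position: [0.4294, 0.1409, 0.01]
tool_rot: [3.14, -0.001, 1.571]
force: [-1.2, 0.3, 14.6]
grip_width: 0.0571
finger_force: 33.2
```

```bash
python3 -m creep '[[0,0,-0.6,0,0.1],[0,0,-1.3,0,0.1],[-0.8,0.2,-1.6,0,0.1],[-1.7,0.5,-1.6,0,0.1],[-2.6,0.8,-1.6,0,0.1]]'; python3 -m creep '[[-0.95,0.3,0,0,0.1],[-1.9,0.6,0,0,0.1],[-2.8,0.9,0,0,0.1],[-3.7,1.2,0,0,0.1],[-4.6,1.5,0,0,0.1]]';  python3 - <<'E'
from h import *
go(.5903,-.3622,.10)
E
```

```text
clock: 4.53
position: [0.4774, -0.0168, 0.106]
tool_rot: [3.14, -0.0, 1.571]
force: [1.0, 1.0, -1.0]
grip_width: 0.0571
finger_force: 33.0
clock: 5.15
position: [0.567, -0.2934, 0.1057]
tool_rot: [3.141, 0.0, 1.57]
force: [-0.0, 1.6, -0.3]
grip_width: 0.0573
finger_force: 33.0
go [-1.147  0.389  0.095 -0.002] t 5.15
```

```bash
python3 -m creep '[[-0.6,0.2,0,0,0.1],[-1.15,0.39,0.1,0,0.1],[-1.15,0.39,0.5,0,0.1],[-1.15,0.39,0.5,0,0.1],[-1.15,0.39,0.5,0,0.1]]';  python3 - <<'E'
from h import *
f=grab_frame('wrist'); C=cam('wrist')
for v in [(.5868,-.1404),(.588,-.2148),(.589,-.2882),(.5903,-.3622)]:
    u=cv2.projectPoints(pts(.062,0,v,.014)[:48],C[1],C[2],C[0],None)[0].round().astype('int32'); cv2.polylines(f,[u],True,(0,255,0),1)
s=status.observe()['position']
u=cv2.projectPoints(pts(.058,0,s[:2],s[2]+.015)[:48],C[1],C[2],C[0],None)[0].round().astype('int32'); cv2.polylines(f,[u],True,(0,0,255),1)
cv2.imwrite('pics/w3.png',f); print(s); go(.5903,-.3622,.025)
E
```

```text
clock: 5.78
position: [0.5902, -0.3603, 0.076]
tool_rot: [3.141, 0.0, 1.571]
force: [-0.7, 0.9, -0.8]
grip_width: 0.0573
finger_force: 33.0
[ 0.59041662 -0.36035233  0.07624086]
go [-0.03  -0.003  0.854  0.001] t 5.83
```

View pics/w3.png

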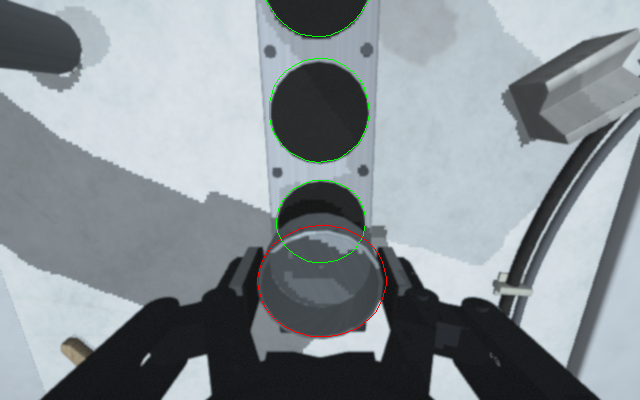

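The green pad outlines match the black pads (for instance the one at (320,110)), and the held cup's rim matches the red circle to about 1 mm. I can lower it now.

```bash
python3 -m creep '[[-0.03,0,0.4,0,0.1],[-0.03,0,0.8,0,0.1],[-0.03,0,0.86,0,0.1],[-0.03,0,0.86,0,0.1]]'; python3 -m creep '[[0,0,0,0,0.8],[0,0,0,0,1],[0,0,0,0,1],[0,0,-0.8,0,1],[0,0,-1.6,0,1]]'
python3 - <<'E'
from h import *
go(.427,.016,.13)
E
```

```text
clock: 6.32
position: [0.5897, -0.362, 0.0223]
tool_rot: [-3.141, -0.001, 1.57]
force: [-0.5, 1.3, 4.5]
grip_width: 0.0575
finger_force: 34.4
clock: 6.95
position: [0.5895, -0.3623, 0.1201]
tool_rot: [-3.141, -0.0, 1.57]
force: [1.6, -0.3, -0.5]
grip_width: 0.0852
finger_force: 0.0
go [ 6.304e+00 -2.713e+00 -1.610e-01 -4.000e-03] t 6.95
```

```bash
python3 -m creep '[[0.8,-0.5,0,0,1],[1.6,-1.05,0,0,1],[2.4,-1.6,0,0,1],[3.2,-2.15,0.2,0,1],[3.9,-2.6,0.4,0,1]]'; python3 -m creep '[[0.26,-0.17,0.15,0,1],[0.26,-0.17,0.2,0,1],[0.26,-0.17,0.2,0,1]]'
cat >> h.py <<'E'
def rim(name,v,fn):
    "silhouette + drawn rim at guess v"
    f=grab_frame('wrist'); C=cam('wrist'); d,h=D[name]
    for r in silhouettes('wrist',name)[:4]:
        b=np.array(r['extent'])*[640,400,640,400]; print(name,round(r['p'],2),b.round())
    u=cv2.projectPoints(pts(d,0,v,h)[:48],C[1],C[2],C[0],None)[0].round().astype('int32'); print('pred',u.reshape(-1,2).min(0),u.reshape(-1,2).max(0))
    cv2.polylines(f,[u],True,(0,0,255),1); cv2.imwrite(fn,f[100:400,160:480])
E
python3 - <<'E'
from h import *
rim('cup_low',(.4231,-.1126),'pics/w4.png'); go(.4231,-.1126,.015)
t=grab_frame('top'); r=silhouettes('top','cup_shallow'); T=cam('top')
for d in r[:2]:
    b=np.array(d['extent'])*[640,400,640,400]; print(d['p'],b.round(1),fit('cup_shallow',[(T,b)],.014))
E
```

```text
clock: 7.58
position: [0.4328, -0.1268, 0.0954]
tool_rot: [3.141, -0.0, 1.571]
force: [2.4, 0.6, 0.3]
grip_width: 0.085
finger_force: 0.0
clock: 7.95
position: [0.4244, -0.1134, 0.0834]
tool_rot: [3.141, 0.0, 1.57]
force: [-0.2, -1.2, -0.3]
grip_width: 0.0857
finger_force: 0.0
cup_low 0.76 [279. 182. 356. 263.]
pred [281 189] [357 260]
go [ 0.017 -0.022  1.141 -0.011] t 8.05
0.57 [399.2 183.6 420.8 211.7] (array([ 0.58920696, -0.36619862]), np.float64(1.9156154916948367))
0.48 [352.8 250.1 366.  267.6] (array([ 0.42781937, -0.23774871]), np.float64(7.8269588972111706))
```

View pics/w4.png

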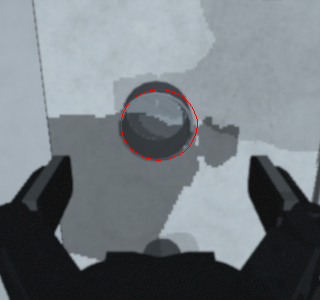

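The red rim lies on the real rim of cup_low, about 1 mm off. I'll grasp at (0.4225, -0.113).

```bash
python3 -m creep '[[0.01,-0.03,0.5,0,1],[0.01,-0.03,1.0,0,1],[0.01,-0.03,1.15,0,0.8],[0.01,-0.03,1.15,0,0.3],[0.01,-0.03,1.15,0,0.1]]' 30; python3 -m creep '[[0,0,0,0,0.1],[0,0,0,0,0.1],[0,0,-0.6,0,0.1],[0,0,-1.3,0,0.1],[0,0,-1.6,0,0.1]]' 30;  python3 - <<'E'
from h import *
go(.589,-.2882,.11)
E
```

```text
clock: 8.78
position: [0.4224, -0.1123, 0.0152]
tool_rot: [3.141, 0.0, 1.57]
force: [0.0, -0.3, 0.4]
grip_width: 0.0487
finger_force: 31.1
clock: 9.4
position: [0.4226, -0.1121, 0.1123]
tool_rot: [3.139, 0.0, 1.57]
force: [0.2, 0.4, -1.1]
grip_width: 0.0492
finger_force: 31.7
go [-2.933  2.775  0.046 -0.003] t 9.4
```

```bash
python3 -m creep '[[-0.7,0.66,0,0,0.1],[-1.4,1.32,0,0,0.1],[-2.1,1.98,0,0,0.1],[-2.7,2.55,0,0,0.1],[-2.93,2.77,0.05,0,0.1]]'; python3 -m creep '[[0,0,0.5,0,0.1],[0,0,0.7,0,0.1],[0,0,0.7,0,0.1]]'
python3 - <<'E'
from h import *
go(.589,-.2882,.030)
E
```

```text
clock: 10.02
position: [0.5892, -0.2903, 0.1073]
tool_rot: [3.141, 0.001, 1.569]
force: [-1.1, 1.0, -1.1]
grip_width: 0.0485
finger_force: 31.6
clock: 10.4
position: [0.5877, -0.2876, 0.0649]
tool_rot: [-3.14, -0.0, 1.57]
force: [0.7, -0.2, -0.6]
grip_width: 0.0489
finger_force: 31.6
go [-0.009  0.023  0.582 -0.002] t 10.4
```

```bash
python3 -m creep '[[-0.01,0.02,0.4,0,0.1],[-0.01,0.02,0.58,0,0.1],[-0.01,0.02,0.58,0,0.1],[-0.01,0.02,0.58,0,0.1]]'; python3 -m creep '[[0,0,0,0,0.8],[0,0,0,0,1],[0,0,0,0,1],[0,0,-0.8,0,1],[0,0,-1.6,0,1]]'
python3 - <<'E'
from h import *
go(.427,.017,.12)
E
```

```text
clock: 10.9
position: [0.5893, -0.2887, 0.0307]
tool_rot: [-3.142, 0.0, 1.57]
force: [1.1, 0.2, 0.9]
grip_width: 0.0487
finger_force: 31.4
clock: 11.52
position: [0.589, -0.2885, 0.1275]
tool_rot: [-3.141, -0.0, 1.57]
force: [0.6, -0.7, 0.6]
grip_width: 0.0856
finger_force: 0.0
go [ 5.091e+00 -2.703e+00  1.280e-01 -4.000e-03] t 11.53
```

```bash
python3 -m creep '[[0.85,-0.45,0,0,0.7],[1.75,-0.9,0,0,0.7],[2.65,-1.4,0,0,0.7],[3.55,-1.9,0,0,0.7],[4.4,-2.35,0,0,0.7]]'; python3 -m creep '[[0.5,-0.25,0.2,-1,0.7],[0.69,-0.35,0.4,-2,0.7],[0.69,-0.35,0.5,-3,0.7],[0.69,-0.35,0.5,-3,0.7]]'
python3 - <<'E'
from h import *
rim('cup_high',(.427,.017),'pics/w5.png'); go(.427,.017,.027,np.pi/2+.419)
E
```

```text
clock: 12.15
position: [0.4473, -0.0229, 0.1267]
tool_rot: [3.141, -0.0, 1.57]
force: [1.4, 1.0, 0.3]
grip_width: 0.0599
finger_force: 0.0
clock: 12.65
position: [0.4274, 0.0168, 0.0964]
tool_rot: [-3.141, -0.0, 1.988]
force: [0.6, 0.1, 0.4]
grip_width: 0.0598
finger_force: 0.0
cup_high 0.74 [368. 245. 439. 314.]
cup_high 0.65 [454. 128. 547. 201.]
cup_high 0.63 [285. 182. 353. 254.]
pred [289 195] [352 253]
go [ 0.011 -0.008  1.163 -0.033] t 12.75
```

View pics/w5.png

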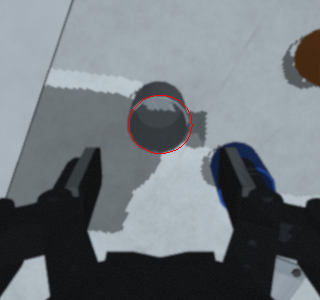

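The red rim is on plain steel cup_high, between the fingers. The blue look-alike is beyond and outside the right finger, about 15 mm clear by calculation, so I can descend with the jaws only part open.

```bash
python3 -m creep '[[0.01,-0.02,0.5,0,0.7],[0.01,-0.02,1.0,0,0.7],[0.01,-0.02,1.15,0,0.7],[0.01,-0.02,1.15,0,0.2],[0.01,-0.02,1.15,0,0.1]]' 30; python3 -m creep '[[0,0,0,0,0.1],[0,0,0,0,0.1],[0,0,-0.6,0,0.1],[0,0,-1.3,0,0.1],[0,0,-1.6,0,0.1]]' 30;  python3 - <<'E'
from h import *
go(.588,-.2148,.11)
E
```

```text
clock: 13.38
position: [0.4266, 0.0169, 0.0284]
tool_rot: [3.141, 0.0, 1.989]
force: [0.9, 0.1, -0.0]
grip_width: 0.0412
finger_force: 30.4
clock: 14.0
position: [0.4267, 0.017, 0.1256]
tool_rot: [3.139, 0.0, 1.989]
force: [0.4, 0.1, -1.6]
grip_width: 0.0418
finger_force: 30.8
go [-4.622  0.887  0.263  2.995] t 14.0
```

```bash
python3 -m creep '[[-0.95,0.18,0,0.6,0.1],[-1.9,0.36,0,1.2,0.1],[-2.8,0.54,0,1.8,0.1],[-3.7,0.72,0,2.4,0.1],[-4.5,0.87,0.1,3,0.1]]'
python3 - <<'E'
from h import *
go(.588,-.2148,.08)
E
```

```text
clock: 14.62
position: [0.5846, -0.2104, 0.118]
tool_rot: [3.141, 0.0, 1.567]
force: [0.2, 0.3, -0.6]
grip_width: 0.0412
finger_force: 30.8
go [-0.073  0.056  0.633 -0.025] t 14.62
```

Its final height is 0.0284 + 0.014, so about 0.043.

```bash
python3 -m creep '[[-0.09,0.03,0.4,-0.02,0.1],[-0.09,0.03,0.6,-0.02,0.1],[-0.09,0.03,0.6,-0.02,0.1]]'
python3 - <<'E'
from h import *
go(.588,-.2148,.043)
E
```

```text
clock: 15.0
position: [0.5847, -0.2131, 0.081]
tool_rot: [-3.14, -0.001, 1.574]
force: [0.2, -0.5, -0.2]
grip_width: 0.041
finger_force: 30.8
go [-0.029  0.055  0.633  0.021] t 15.0
```

```bash
python3 -m creep '[[-0.03,0.04,0.4,0,0.1],[-0.03,0.04,0.63,0,0.1],[-0.03,0.04,0.63,0,0.1],[-0.03,0.04,0.63,0,0.1]]'
python3 - <<'E'
from h import *
go(.588,-.2148,.043)
E
```

```text
clock: 15.5
position: [0.588, -0.2157, 0.0445]
tool_rot: [3.141, 0.0, 1.573]
force: [-0.4, 0.4, -0.9]
grip_width: 0.0413
finger_force: 30.8
go [ 0.015 -0.001  0.026  0.018] t 15.5
```

```bash
python3 -m creep '[[0.01,0,0.02,0,0.1],[0.01,0,0.02,0,0.8],[0.01,0,0.02,0,1],[0.01,0,0.02,0,1],[0.01,0,-0.7,0,1]]'; python3 -m creep '[[0,0,-0.7,0,1],[0.0,-0.8,-1,0,1],[0,-1.6,-1,0,1],[-0.2,-2.3,-1,0,1],[-0.5,-2.7,-0.8,0,1]]'
python3 - <<'E'
from h import *
go(.4278,-.2465,.10)
E
```

```text
clock: 16.12
position: [0.5862, -0.2146, 0.0838]
tool_rot: [-3.137, -0.001, 1.573]
force: [-0.2, -0.6, 1.1]
grip_width: 0.0854
finger_force: 0.0
clock: 16.75
position: [0.4245, -0.2457, 0.1345]
tool_rot: [3.14, 0.0, 1.573]
force: [0.2, -0.6, 0.0]
grip_width: 0.0858
finger_force: 0.0
go [-0.013  0.054  0.574  0.017] t 16.75
```

```bash
python3 -m creep '[[-0.01,0.04,0.4,0,1],[-0.01,0.04,0.5,0,1],[-0.01,0.04,0.5,0,1]]'
python3 - <<'E'
from h import *
rim('cup_deep',(.4278,-.2465),'pics/w6.png'); go(.4278,-.2465,.038)
E
```

```text
clock: 17.12
position: [0.4283, -0.246, 0.1037]
tool_rot: [-3.141, -0.0, 1.573]
force: [0.5, 0.6, 0.0]
grip_width: 0.0851
finger_force: 0.0
cup_deep 0.94 [290. 184. 346. 252.]
pred [294 205] [346 253]
go [-0.007 -0.014  1.104  0.02 ] t 17.23
```

View pics/w6.png

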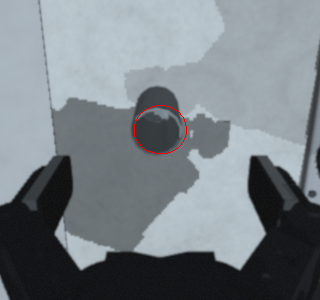

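The red rim fits cup_deep, with the real one about 2 px to the left (1 mm lower in x). I'll grasp it.

```bash
python3 -m creep '[[-0.01,-0.03,0.5,0,1],[-0.01,-0.03,1.0,0,1],[-0.01,-0.03,1.1,0,0.6],[-0.01,-0.03,1.1,0,0.2],[-0.01,-0.03,1.1,0,0]]' 30; python3 -m creep '[[0,0,0,0,0],[0,0,0,0,0],[0,0,-0.6,0,0],[0,0,-1.3,0,0],[0,0,-1.6,0,0]]' 30;  python3 - <<'E'
from h import *
go(.5868,-.1404,.11)
E
```

```text
clock: 17.85
position: [0.427, -0.247, 0.0388]
tool_rot: [3.14, 0.001, 1.573]
force: [-2.6, 1.0, 9.6]
grip_width: 0.0327
finger_force: 33.7
clock: 18.48
position: [0.4272, -0.2471, 0.1365]
tool_rot: [3.138, 0.001, 1.573]
force: [-0.0, -0.2, -0.9]
grip_width: 0.0329
finger_force: 30.3
go [1.772 2.663 0.448 0.016] t 18.48
```

```bash
python3 -m creep '[[0.5,0.7,0,0,0],[1,1.4,0,0,0],[1.5,2.1,0,0,0],[1.77,2.66,0.2,0,0],[1.77,2.66,0.4,0,0]]'; python3 -m creep '[[0,0,0.3,0,0],[0,0,0.5,0,0],[0,0,0.5,0,0]]'
python3 - <<'E'
from h import *
go(.5868,-.1404,.0535)
E
```

```text
clock: 19.1
position: [0.588, -0.1379, 0.1099]
tool_rot: [3.14, -0.0, 1.577]
force: [-1.2, -0.2, -0.0]
grip_width: 0.0328
finger_force: 30.3
clock: 19.48
position: [0.5849, -0.1406, 0.0789]
tool_rot: [-3.14, -0.0, 1.572]
force: [-0.3, 0.0, -0.1]
grip_width: 0.0327
finger_force: 30.3
go [0.004 0.033 0.424 0.01 ] t 19.48
```

```bash
python3 -m creep '[[0,0.02,0.3,0,0],[0,0.02,0.41,0,0],[0,0.02,0.41,0,0],[0,0.02,0.41,0,0]]'
python3 - <<'E'
from h import *
go(.5868,-.1404,.0530)
E
```

```text
clock: 19.98
position: [0.5871, -0.1402, 0.0554]
tool_rot: [3.141, 0.0, 1.573]
force: [0.8, -0.2, -0.4]
grip_width: 0.0322
finger_force: 30.3
go [-0.003 -0.005  0.04   0.016] t 19.98
```

```bash
python3 -m creep '[[0,0,0.035,0,0],[0,0,0.035,0,0],[0,0,0.035,0,0.7],[0,0,0.035,0,1],[0,0,0.035,0,1]]'; python3 -m creep '[[0,0,-0.6,0,1],[0,0,-1.4,0,1],[-0.5,-0.4,-1.9,0,1],[-1.2,-0.8,-2.3,0,1],[-1.9,-1,-2.6,0,1]]'; python3 -m creep '[[0,0,0,0,1],[0,0,0,0,1],[0,0,0,0,1]]';python3 - <<'E'
from h import *
f=grab_frame('wrist'); C=cam('wrist')
for n,v in zip(('cup_deep','cup_high','cup_low','cup_shallow'),[(.5868,-.1404),(.588,-.2148),(.589,-.2882),(.5903,-.3622)]):
    for d,z,col in((.062,.014,(0,255,0)),(D[n][0],.014+D[n][1],(0,0,255))):
        u=cv2.projectPoints(pts(d,0,v,z)[:48],C[1],C[2],C[0],None)[0].round().astype('int32'); cv2.polylines(f,[u],True,col,1)
cv2.imwrite('pics/w7.png',f); print(status.observe()['position'])
t=grab_frame('side')[190:330,280:440];cv2.imwrite('pics/s7.png',cv2.resize(t,None,fx=4,fy=4,interpolation=3))
E
```

```text
clock: 20.6
position: [0.587, -0.1401, 0.053]
tool_rot: [3.142, -0.0, 1.573]
force: [0.2, 0.3, -0.3]
grip_width: 0.0843
finger_force: 0.0
clock: 21.22
position: [0.5263, -0.2555, 0.2104]
tool_rot: [3.141, 0.0, 1.573]
force: [0.9, 0.2, 0.4]
grip_width: 0.0854
finger_force: 0.0
clock: 21.6
position: [0.5275, -0.2531, 0.2085]
tool_rot: [-3.141, -0.001, 1.575]
force: [-0.1, -0.6, 1.0]
grip_width: 0.0856
finger_force: 0.0
[ 0.52746771 -0.25322603  0.2085117 ]
```

View pics/w7.png

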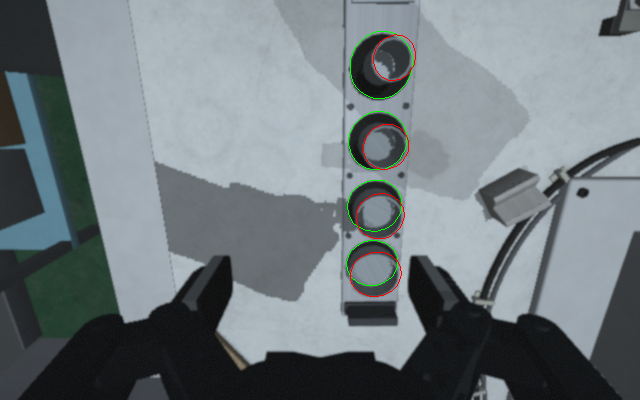

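View pics/s7.png

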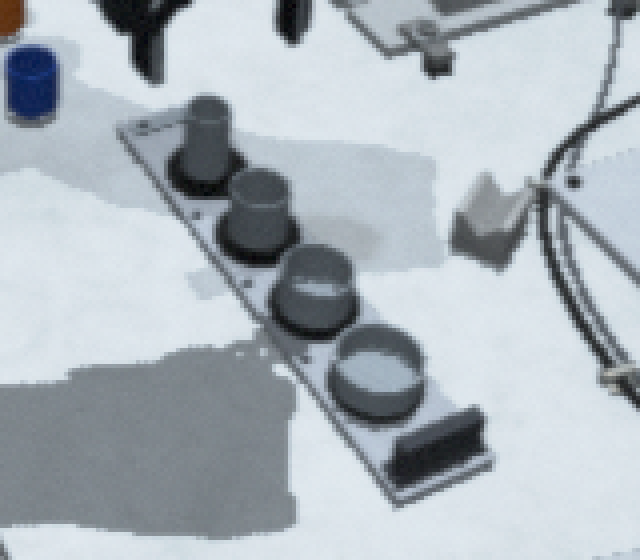

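All four real rims coincide with the red centred rims, from deep at (393,58) to shallow at (376,274). The side view shows all four upright, rising in height away from the stop, with the robot clear, so I'm handing in.

```bash
python3 -c "
from workcell import bot; print(bot.job_done())"
```

```text
the job is handed in; nothing more can be done
None
```

The four sample cups stand upright on the rail pads in order of height, shortest next to the stop and each centred to about 1 mm in the last picture; the job was handed in at about 22 s of the 102 s limit, with no verdict returned.

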